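# Index the bottle's turntable two places

## Robot

A 7-joint arm with a two-finger parallel gripper is mounted at the origin on a cart in front of the work surface, level with it; the furniture and walls round the work are solid. World frame = base frame: x ahead of the robot, y to its left, z up, the work surface at z = 0. Lengths are in m, angles in rad, forces in N, time in s.
With the tool pointing down it reaches from about 0.375 to 0.925 m from the base axis. Payload 3.1 kg.
Tool frame: the origin (TCP) lies on the centre line of the jaws, within the pads' length; the fingertips stand 17 mm ahead of it and the grasp point (between the pads) lies 2 mm behind it (bot.tip_extent is the y of the fingertips in the tool frame, in m); y points along the fingers, z is the direction in which the jaws open and shut, and the axes are right-handed (so a half turn about y gives the same grasp; the last joint's range is limited). The gripper opens to 85 mm and grips with 20 to 120 N. Pads are 22 mm wide; open, the fingers measure 114 mm over their backs; the gripper's body (76 mm by 85 mm) begins 54 mm behind the grasp point. The pads swing forward as they close: fully open they stand 13 mm farther back than shut.
Start: joints at [-1.383, 0.383, 0.044, 1.598, -0.018, 1.161, -0.05], TCP at [0.183, 0.624, 0.248] pointing down, gripper open.
Joint ranges: [-2.61, 2.61], [-0.41, 2.15], [-1.48, 1.57], [0, 2.5], [-1.57, 4.71], [0.05, 1.97], [-2.85, 2.85]. Speed limits (rad/s): [2.79, 2.79, 3.14, 3.14, 3.14, 3.14, 3.14].

## Interface

Orientations are given as a unit quaternion [w, x, y, z].
In Python, from rig import bot gives the robot as it stands. The module is installed in compiled form; this text tells all that it offers.
- The arm moves only by the tool carry_out, never from a script. Its argument "targets" is a list that holds one entry, the list of rows, each a list of 5 numbers: the shift along the tool's x, y, z in cm, then the turn about the tool's y in degrees, then the opening in per cent of the stroke, from 0 (shut) to 100 (fully open). A call has 1 to 8 rows; each row is the pose to reach, as a shift and turn from the pose measured when the call began, along the tool's axes at that moment; what a row does not reach only later rows make up. A row lasts 1/8 s, in which the tool goes at most 62.5 mm and 10.7 degrees, less where a joint would pass 70% of its speed; a pose out of reach is approached as far as the arm can. A call with a gripper value outside its range is refused whole. The fingers move at their own pace and stop on an object; the grip force is fixed at half the most. Time passes only in rows, so rows that repeat a pose let the fingers close. It gives the time, the measured TCP pose, the force and the opening at its end, in the units of the state.
- bot.get_obs(): the state, without advancing time (a new reading comes with each control period).
- bot.snapshot(name): name is "scene" or "side" or "wrist"; returns the picture (480x640x3 uint8, red, green, blue); there is no depth.
- bot.calibration(name): a dict with "intrinsics" (3x3 intrinsics, pixels), "R" (3x3) and "t" (3): a world point X has camera coordinates R X + t. Camera axes: x right, y down, z forward; pixel columns grow to the right and rows downward; lengths in m; the calibration is good to about 2 mm. A picture is of the moment at which its call begins: read the wrist's pose just before it. calibration takes no time and is no camera call; for the wrist camera it gives the pose at the moment of the call.
- bot.hand_in(): hands the job in, once; it reports no verdict.
The state is a dict: "t": time; "q": joint angles; "joint_vel": joint speeds; "joint_efforts": joint torques, N m; "eef_pos": TCP position; "ee_rot": TCP orientation; "contact_force": force on the tool from outside, world axes, zero at the start; "ft_torque": the same for the moment, N m; "finger_gap": finger opening in m.
Only numpy, scipy, OpenCV 4.12 (cv2) and the standard library are available. Lean on these libraries where they do the work, as an engineer would, in place of code of your own. Each camera call takes 0.05 s, during which the arm holds its last target.

## Task

Two hand-indexed sample turntables stand on the bench; one carries a single bottle, the other three small vials. Bring the bottle round to the steel pointer by giving the handwheel of the bottle's turntable exactly two full turns clockwise as seen from above, so that its crank handle ends where it began, then let go. Do not turn the handwheel of the vials' turntable.

Things in the scene. Friction and masses are not known exactly. Their poses are not given: they have to be found in the camera images.
- bottle_unit: Fixed base (225 x 112 mm plate, white gearbox) of the turntable with the one narrow-necked amber bottle (35 mm wide, top at z 126 mm). Origin: underside centre, on the bench; x from handwheel to table, y left of that, z up. Vertical wheel axis at x -55, y 0 mm; table (disc 110 mm wide, top at z 53) axis at x +48, y 0. Steel pointer 64 mm high at the table's -y side.
- bottle_wheel (a joint): Turn of this turntable's handwheel, rad: 0 at the start, growing clockwise seen from above, 6.283 a turn, counting on through several turns, no stop in reach. The wheel lies flat, 80 mm wide, top at z 69 mm; about 1 N at the handle turns it and it stays where left. One turn moves the table one place (60 degrees), also clockwise.
- bottle_crank (a point): Grip point on the upright crank handle of this handwheel: black round sleeve, 18 mm diameter, spinning freely on its pin, z 71 to 116 mm above the bench, 35 mm from the wheel's axis; the point is on its centre line at z 94 mm. At joint 0 it is at x -90, y 0 mm of bottle_unit, away from the table. It goes round with the wheel.
- vials_wheel (a joint): Turn of the handwheel of the other, equal turntable, the one with three small vials (12 mm wide, 33 mm high) on its table; same meaning. It stands at 0 and must be left there.

How it is judged:
On the way:
1. the bottle turntable's handwheel has made its first full turn clockwise (value of joint bottle_wheel above 6 rad), for 0.1 s.
At the end, for the whole second after the job is handed in: The handwheel of the bottle's turntable stands two full turns clockwise from its start (12.57 rad, within 0.5 rad either way), at rest, which puts the bottle at the pointer; the handwheel of the vials' turntable is within 0.4 rad of its start (value of joint bottle_wheel between 12.066 and 13.066 rad and velocity of joint bottle_wheel between -0.1 and 0.1 rad/s and value of joint vials_wheel between -0.4 and 0.4 rad); the robot touches nothing.
It fails at once if the handwheel of the vials' turntable was turned (value of joint vials_wheel above 0.4 rad or value of joint vials_wheel below -0.4 rad).
It also fails if it takes over 51 s, if anything falls off the work surface, if the arm or the gripper's body presses on something with over 40 N, if the wrist force passes 120 N, or if a joint passes its speed limit or range.

## Working session

There is one attempt and no reset: what is moved stays moved. The work goes in short steps, Python scripts to look and compute and a tool call to move; the robot and the scene stay as the last step left them, time stands still between calls to the robot, and variables do not carry over. Pictures are saved under pics/ and viewed, and the job is handed in when it is done.

Besides the shell and the picture viewer there is one more tool, called as name(argument=value, ...), one argument or row to a line, values as JSON. carry_out: Moves the arm, as the interface text tells. Its arguments: {"type":"object","properties":{"targets":{"type":"array","items":{"type":"array","items":{"type":"array","items":{"type":"number"}}}}},"required":["targets"]}

```bash
mkdir -p pics; python3 - <<'E'
from rig import bot
import cv2
print(bot.get_obs())
for n in ("scene","side","wrist"):
    c=bot.calibration(n);print(n,c)
    cv2.imwrite(f"pics/{n}0.png",cv2.cvtColor(bot.snapshot(n),cv2.COLOR_RGB2BGR))
E
```

```text
{'t': 0.0, 'q': array([-1.38277518,  0.38387471,  0.04385258,  1.59957773, -0.01790682,
        1.16116534, -0.04985546]), 'joint_vel': array([ 1.86906796e-05, -6.07468413e-04, -1.05773164e-04,  1.48632423e-03,
       -3.03660465e-04,  1.61228003e-03,  1.72976210e-03]), 'joint_efforts': array([-1.09064767e-04, -4.33458531e+01,  1.02449778e+00, -2.49515963e+01,
        1.05594797e-02,  1.15641556e-02, -2.13199399e-06]), 'eef_pos': array([0.18302575, 0.62277176, 0.24685998]), 'ee_rot': array([-0.69897589,  0.70082997, -0.10075484,  0.10059084]), 'contact_force': array([-0.72356159,  0.45193856,  0.12041601]), 'ft_torque': array([ 0.02437292, -0.01783717, -0.04369525]), 'finger_gap': 0.08535291968337377}
scene {'intrinsics': array([[562.15066854,   0.        , 329.10559075],
       [  0.        , 562.15066854, 243.45295421],
       [  0.        ,   0.        ,   1.        ]]), 'R': array([[ 0.77279264, -0.63433734,  0.02019101],
       [-0.3888694 , -0.49841003, -0.77483419],
       [ 0.50156966,  0.5909345 , -0.63184199]]), 't': array([-0.21634284,  0.38585628,  0.52222582])}
side {'intrinsics': array([[550.05000495,   0.        , 315.22305013],
       [  0.        , 550.05000495, 242.37330493],
       [  0.        ,   0.        ,   1.        ]]), 'R': array([[-0.94170639, -0.33640678, -0.00442098],
       [-0.20005467,  0.57048313, -0.79657211],
       [ 0.27049436, -0.74925261, -0.60452736]]), 't': array([0.53628629, 0.02502338, 0.95305959])}
wrist {'intrinsics': array([[421.34618222,   0.        , 320.68403382],
       [  0.        , 421.34618222, 239.69578484],
       [  0.        ,   0.        ,   1.        ]]), 'R': array([[ 0.2803604 ,  0.95988977, -0.00311117],
       [ 0.91855141, -0.26734268,  0.29118928],
       [ 0.27867786, -0.08449572, -0.9566604 ]]), 't': array([-0.64800667, -0.03969126,  0.38055406])}
```

View pics/scene0.png

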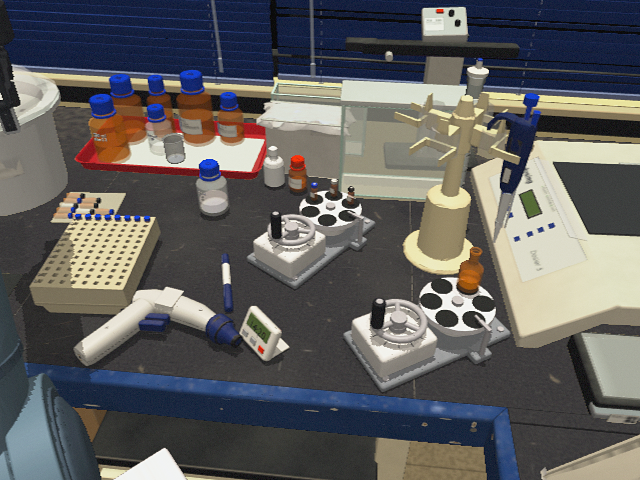

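View pics/side0.png

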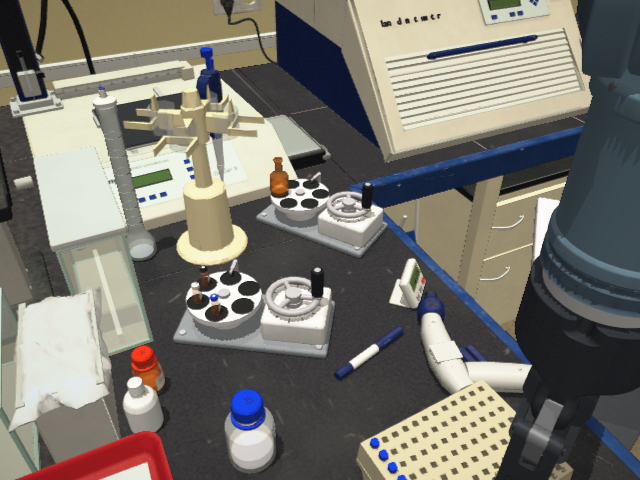

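View pics/wrist0.png

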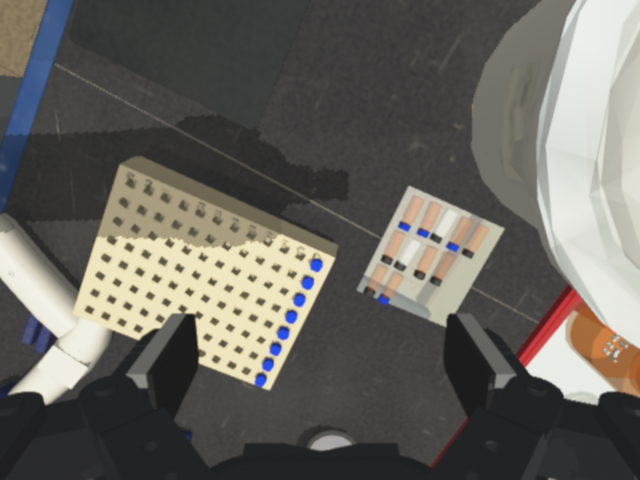

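The bottle unit is the right one in scene (crank about (378,312)) and the upper right one in side (crank about (367,196)). The vials unit is nearer the middle. I'll enlarge both.

```bash
python3 - <<'E'
import cv2
a=cv2.imread("pics/scene0.png")[235:395,335:515];b=cv2.imread("pics/side0.png")[145:255,250:395]
cv2.imwrite("pics/sc.png",cv2.resize(a,None,fx=4,fy=3.7,interpolation=3) if 0 else cv2.resize(a,None,fx=3.7,fy=3.7,interpolation=2))
cv2.imwrite("pics/si.png",cv2.resize(b,None,fx=5,fy=5,interpolation=2))
E
```

```text
(no output)
```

View pics/sc.png

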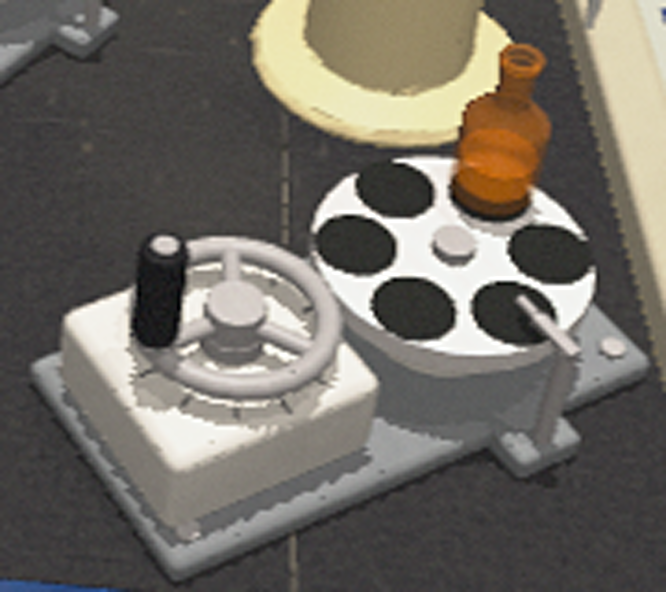

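View pics/si.png

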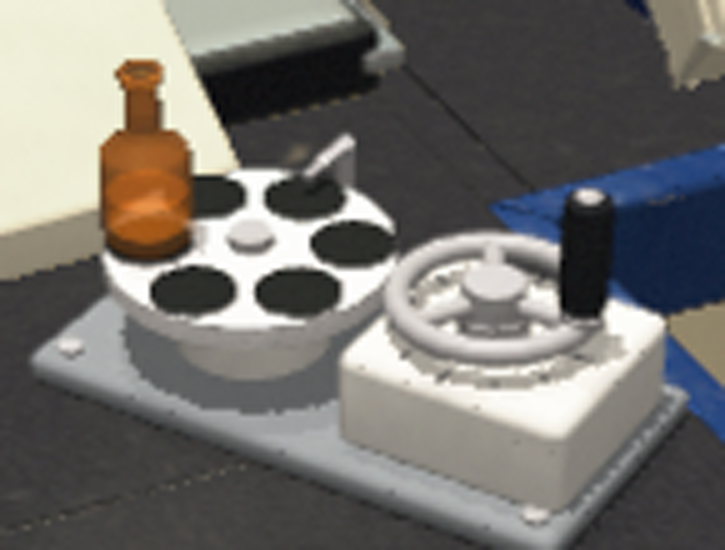

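```bash
cat > h.py <<'E'
import numpy as np
from rig import bot
def ray(n,uv):
    c=bot.calibration(n);R=c["R"];d=R.T@np.linalg.inv(c["intrinsics"])@np.array([*uv,1.]);return -R.T@c["t"],d
def atz(n,uv,z):
    o,d=ray(n,uv);return o+d*(z-o[2])/d[2]
def tri(a,b):
    (o,d),(p,e)=ray("scene",a),ray("side",b);s,t=np.linalg.lstsq(np.c_[d,-e],p-o,rcond=None)[0]
    return (o+s*d+p+t*e)/2,np.linalg.norm(o+s*d-p-t*e)
E
python3 - <<'E'
from h import *
np.set_printoptions(precision=4,suppress=True)
S=lambda u,v:(335+u/3.7,235+v/3.7)
D=lambda u,v:(250+u/5,145+v/5)
for n,a,b,z in [("crankmid",(160,292),(587,255),.0935),("cranktop",(164,245),(592,198),.116),("wheelhub",(236,302),(495,278),.07),("tablehub",(454,240),(250,233),.057),("table",(454,254),(250,248),.053),("bottle top",(523,60),(140,72),.126)]:
    print(n,atz("scene",S(*a),z),atz("side",D(*b),z),*tri(S(*a),D(*b)))
E
```

```text
crankmid [0.4416 0.0976 0.0935] [0.4382 0.1016 0.0935] [0.4404 0.0981 0.0922] 0.003413227494573864
cranktop [0.4421 0.0986 0.116 ] [0.4378 0.1012 0.116 ] [0.44   0.0985 0.1155] 0.003983846227408586
wheelhub [0.4771 0.0917 0.07  ] [0.4735 0.0907 0.07  ] [0.4746 0.0908 0.071 ] 0.002885015535615421
tablehub [0.5779 0.07   0.057 ] [0.5735 0.0718 0.057 ] [0.5757 0.0697 0.0569] 0.003593277256425153
table [0.5756 0.0672 0.053 ] [0.5722 0.0756 0.053 ] [0.5763 0.0687 0.0495] 0.0036200801378682497
bottle top [0.6115 0.0792 0.126 ] [0.6079 0.0872 0.126 ] [0.612  0.0804 0.1232] 0.003341637047962228
```

```bash
cat >> h.py <<'E'
from scipy.spatial.transform import Rotation as Ro
np.set_printoptions(precision=4,suppress=True)
def pose():
    o=bot.get_obs();q=o["ee_rot"];return np.array(o["eef_pos"]),Ro.from_quat([q[1],q[2],q[3],q[0]]).as_matrix(),o
def shift(P):
    p,R,_=pose();return np.round((np.atleast_2d(P)-p)@R*100,2)
E
python3 - <<'E'
from h import *
p,R,o=pose();print(p,"\n",R,bot.tip_extent)
for P in [(.44,.0985,.23),(.44,.0985,.20),(.44,.0985,.096)]: print(shift(P))
print("tree base",atz("scene",(440,265),0),atz("side",(212,245),0),"top",tri((462,105),(188,98)))
print("vial crank",tri((277,225),(317,282)))
c=bot.calibration("wrist");print(-c["R"].T@c["t"])
E
```

```text
[0.183  0.623  0.2472] 
 [[ 0.9595 -0.0005  0.2818]
 [-0.2818 -0.002   0.9595]
 [ 0.0001 -1.     -0.0021]] 0.017
[[ 39.44   1.81 -43.07]]
[[ 39.44   4.81 -43.07]]
[[ 39.44  15.21 -43.05]]
tree base [0.6708 0.1767 0.    ] [0.6918 0.207  0.    ] top (array([0.6946, 0.2085, 0.2758]), np.float64(3.7759988699399046e-05))
vial crank (array([0.4469, 0.3377, 0.0929]), np.float64(0.0027390501244281187))
[0.1121 0.6436 0.3738]
```

carry_out(
  targets=[
    [[3.9,0,-4.3,0,100],[7.8,0,-8.6,0,100],[11.8,0,-12.9,0,100],[15.7,0,-17.2,0,100],[19.7,0,-21.5,0,100],[23.6,0,-25.8,0,100],[27.6,0,-30.1,0,100],[31.5,1,-34.4,0,100]],
  ],
)

```text
t: 1.15
eef_pos: [0.3895, 0.2026, 0.2386]
ee_rot: [0.7, -0.7, 0.1, -0.101]
contact_force: [1.0, 0.5, -0.3]
finger_gap: 0.0852
```

```bash
python3 - <<'E'
from h import *
p,R,o=pose();print(p,R,o["q"],o["contact_force"],o["joint_vel"])
print(shift([(.44,.0985,.2),(.44,.0985,.096)]))
E
```

```text
[0.3895 0.2026 0.2386] [[ 0.9595  0.0015  0.2819]
 [-0.2819 -0.0002  0.9595]
 [ 0.0015 -1.      0.0002]] [-0.9284 -0.029   0.3515  2.1058  0.0125  1.0619  0.7019] [ 1.0349  0.5226 -0.2606] [ 0.5043 -0.0195  0.532   0.2087  0.0304 -0.1858  1.0089]
[[ 7.78  3.87 -8.56]
 [ 7.76 14.27 -8.57]]
```

carry_out(
  targets=[
    [[3.9,2,-4.3,0,100],[7.8,3.9,-8.6,0,100],[7.8,3.9,-8.6,0,100],[7.8,3.9,-8.6,0,100]],
  ],
)

```text
t: 1.65
eef_pos: [0.4398, 0.0984, 0.1995]
ee_rot: [0.7, -0.7, 0.101, -0.101]
contact_force: [-0.7, 0.4, 0.4]
finger_gap: 0.0853
```

```bash
python3 - <<'E'
from h import *
import cv2
p,R,o=pose();print(p,o["q"],o["contact_force"])
c=bot.calibration("wrist")
for P in [(.44,.0985,.116),(.44,.0985,.071),(.4745,.0915,.069)]:
    x=c["intrinsics"]@(c["R"]@np.array(P)+c["t"]);print(x[:2]/x[2])
cv2.imwrite("pics/w1.png",cv2.cvtColor(bot.snapshot("wrist"),cv2.COLOR_RGB2BGR))
E
```

```text
[0.4398 0.0984 0.1995] [-0.7909  0.048   0.4956  2.1278 -0.0275  0.971   1.0044] [-0.7463  0.3747  0.4226]
[321.732  257.9215]
[321.5876 234.1407]
[326.0534 284.3954]
```

View pics/w1.png

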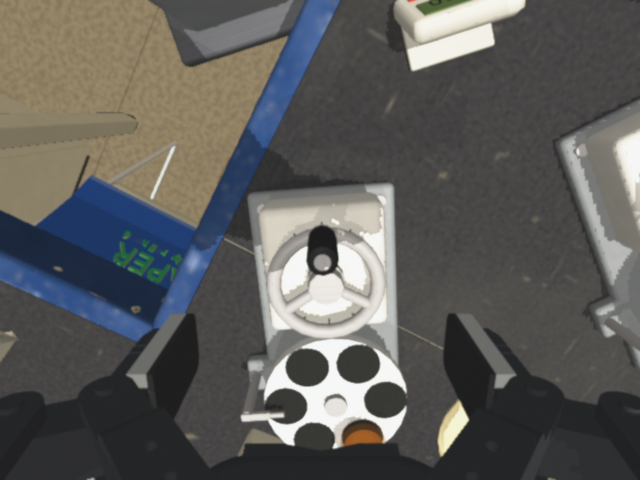

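carry_out(
  targets=[
    [[0.1,4,0,0,100],[0.1,7,0,0,100],[0.1,9.5,0,0,100],[0.1,10.3,0,0,100],[0.1,10.3,0,0,100]],
  ],
)

```text
t: 2.33
eef_pos: [0.4407, 0.1003, 0.0969]
ee_rot: [0.7, -0.7, 0.099, -0.1]
contact_force: [-0.4, 0.3, 0.4]
finger_gap: 0.0853
```

carry_out(
  targets=[
    [[0,0,0,0,40],[0,0,0,0,20],[0,0,0,0,10],[0,0,0,0,0],[0,0,0,0,0],[0,0,0,0,0]],
  ],
)

```text
t: 3.08
eef_pos: [0.441, 0.1003, 0.0973]
ee_rot: [0.7, -0.7, 0.099, -0.1]
contact_force: [-1.6, -0.4, 6.6]
finger_gap: 0.0163
```

```bash
python3 - <<'E'
from h import *
import cv2
p,R,o=pose();print(p,o["q"],o["contact_force"],o["finger_gap"])
a=bot.snapshot("scene")[200:400,300:540]
b=bot.snapshot("side")[120:270,230:430]
cv2.imwrite("pics/c2.png",cv2.cvtColor(np.hstack([cv2.resize(a,(390,325)),cv2.resize(b,(400,325))]),cv2.COLOR_RGB2BGR))
E
```

```text
[0.441  0.1003 0.0973] [-0.7518  0.2405  0.4792  2.1996 -0.1657  0.7332  1.1278] [-1.5526 -0.3912  6.6491] 0.016336916086282703
```

View pics/c2.png

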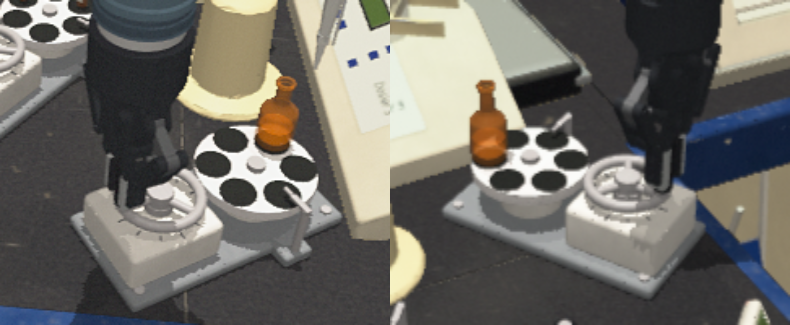

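```bash
cat >> h.py <<'E'
C=np.array([.4745,.0915])
def arc(a0,a1,n=8,z=.097,C=C,r=.035):
    a=np.radians(np.linspace(a0,a1,n+1)[1:])
    P=np.c_[C[0]+r*np.cos(a),C[1]+r*np.sin(a),np.full(n,z)]
    p,R,o=pose();d=p[:2]-C
    print("now",p,"ang",np.degrees(np.arctan2(d[1],d[0])),"r",np.hypot(*d),"F",o["contact_force"],"T",o["ft_torque"],"gap",o["finger_gap"],"q7",o["q"])
    rv=Ro.from_matrix(R).as_matrix();print(R)
    for s in shift(P): print(list(map(float,np.round(s,1))))
E
python3 -c "
from h import *
arc(168,48)"
```

```text
now [0.441  0.1003 0.0973] ang 165.29842946757307 r 0.03466066946918404 F [-1.6009 -0.8641  5.1393] T [-0.1354  0.3042 -0.0301] gap 0.016866114135646152 q7 [-0.7518  0.2405  0.4792  2.1995 -0.1656  0.7333  1.1278]
[[ 0.9605  0.0011  0.2782]
 [-0.2782  0.0009  0.9605]
 [ 0.0008 -1.      0.0012]]
[0.0, 0.0, 0.8]
[0.3, 0.0, 1.6]
[0.8, 0.0, 2.4]
[1.5, 0.0, 3.0]
[2.3, 0.0, 3.4]
[3.2, 0.0, 3.6]
[4.1, 0.0, 3.5]
[5.0, 0.0, 3.2]
```

carry_out(
  targets=[
    [[0,0,0.8,0,0],[0.3,0,1.6,0,0],[0.8,0,2.4,0,0],[1.5,0,3.0,0,0]],
  ],
)

```text
t: 3.68
eef_pos: [0.4643, 0.1251, 0.0974]
ee_rot: [0.7, -0.7, 0.099, -0.099]
contact_force: [-2.0, -3.4, 3.4]
finger_gap: 0.0171
```

```bash
python3 -c "
from h import *
arc(108,-12)"
```

```text
now [0.4643 0.1251 0.0974] ang 106.8481427237392 r 0.03515518856542622 F [-2.0167 -3.3585  3.4039] T [-0.8246  0.1351  0.0545] gap 0.017065375581464495 q7 [-0.7627  0.292   0.4626  2.1347 -0.1893  0.752   1.1111]
[[ 0.9607  0.001   0.2777]
 [-0.2777  0.0004  0.9607]
 [ 0.0009 -1.      0.0007]]
[0.8, 0.0, 0.4]
[1.7, 0.0, 0.5]
[2.6, 0.0, 0.5]
[3.4, 0.0, 0.2]
[4.2, 0.0, -0.3]
[4.8, 0.0, -1.0]
[5.2, 0.0, -1.8]
[5.4, 0.0, -2.7]
```

Low forces, following the circle well.

carry_out(
  targets=[
    [[0.8,0,0.4,0,0],[1.7,0,0.5,0,0],[2.6,0,0.5,0,0],[3.4,0,0.2,0,0],[4.2,0,-0.3,0,0],[4.8,0,-1.0,0,0],[5.2,0,-1.8,0,0],[5.4,0,-2.7,0,0]],
  ],
)

```text
t: 4.68
eef_pos: [0.509, 0.0838, 0.0974]
ee_rot: [0.7, -0.7, 0.099, -0.1]
contact_force: [-0.7, 1.9, 2.8]
finger_gap: 0.0163
```

```bash
python3 -c "
from h import *
import cv2
arc(-12,-132)
cv2.imwrite('pics/c3.png',cv2.cvtColor(cv2.resize(bot.snapshot('side')[120:270,230:430],(600,450)),cv2.COLOR_RGB2BGR))"
```

```text
now [0.509  0.0838 0.0974] ang -12.55165319498815 r 0.03537876739285176 F [-0.6766  1.8527  2.7824] T [0.3579 0.2489 0.0351] gap 0.01633918497760879 q7 [-0.6529  0.3554  0.4712  2.0555 -0.2275  0.7778  1.2451]
[[ 0.9606  0.0018  0.2778]
 [-0.2778  0.0007  0.9606]
 [ 0.0016 -1.      0.0012]]
[-0.1, 0.0, -0.9]
[-0.4, 0.0, -1.8]
[-0.9, 0.0, -2.5]
[-1.6, 0.0, -3.1]
[-2.4, 0.0, -3.5]
[-3.3, 0.0, -3.7]
[-4.2, 0.0, -3.7]
[-5.1, 0.0, -3.4]
```

View pics/c3.png

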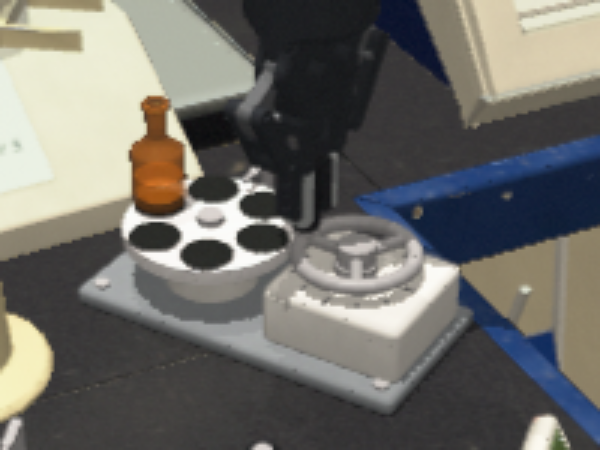

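The picture shows the crank half way round, with the fingers on it at about (305,200). The table has turned about 30° and the bottle is at (157,170). I'll go on.

carry_out(
  targets=[
    [[-0.1,0,-0.9,0,0],[-0.4,0,-1.8,0,0],[-0.9,0,-2.5,0,0],[-1.6,0,-3.1,0,0],[-2.4,0,-3.5,0,0],[-3.3,0,-3.7,0,0],[-4.2,0,-3.7,0,0],[-5.1,0,-3.4,0,0]],
  ],
)

```text
t: 5.72
eef_pos: [0.452, 0.0648, 0.0975]
ee_rot: [0.701, -0.699, 0.097, -0.102]
contact_force: [5.6, 5.7, -7.1]
finger_gap: 0.0163
```

```bash
python3 -c "
from h import *
arc(-132,-252)"
```

```text
now [0.452  0.0648 0.0975] ang -130.11728216849886 r 0.034945753259140844 F [ 5.6192  5.7453 -7.0594] T [ 1.1576 -1.2287  0.0263] gap 0.016345426130180613 q7 [-0.6815  0.246   0.4921  2.1946 -0.1723  0.7289  1.2146]
[[ 0.9604  0.0077  0.2786]
 [-0.2786  0.0007  0.9604]
 [ 0.0072 -1.      0.0028]]
[-0.9, 0.0, 0.6]
[-1.5, 0.0, 1.2]
[-1.9, 0.0, 2.0]
[-2.1, 0.0, 2.9]
[-2.0, 0.0, 3.8]
[-1.7, 0.0, 4.7]
[-1.2, 0.1, 5.5]
[-0.6, 0.1, 6.1]
```

carry_out(
  targets=[
    [[-0.9,0,0.6,0,0],[-1.5,0,1.2,0,0],[-1.9,0,2.0,0,0],[-2.1,0,2.9,0,0],[-2.0,0,3.8,0,0],[-1.7,0,4.7,0,0],[-1.2,0.1,5.5,0,0],[-0.6,0.1,6.1,0,0]],
  ],
)

```text
t: 6.72
eef_pos: [0.4639, 0.1251, 0.0973]
ee_rot: [0.701, -0.7, 0.097, -0.102]
contact_force: [0.5, -4.6, 6.6]
finger_gap: 0.0162
```

```bash
python3 -c "
from h import *
arc(-252,-372)"
```

```text
now [0.4639 0.1251 0.0973] ang 107.49561704624864 r 0.0352122265796815 F [ 0.4939 -4.5706  6.6423] T [-1.1171  0.0742 -0.0662] gap 0.016245871771581027 q7 [-0.7594  0.2876  0.4563  2.1394 -0.1825  0.7441  1.1033]
[[ 0.9604  0.0071  0.2784]
 [-0.2784  0.0002  0.9605]
 [ 0.0068 -1.      0.0022]]
[0.8, 0.0, 0.4]
[1.7, 0.0, 0.6]
[2.6, 0.0, 0.5]
[3.5, 0.0, 0.2]
[4.2, 0.1, -0.3]
[4.8, 0.1, -1.0]
[5.3, 0.1, -1.8]
[5.4, 0.1, -2.7]
```

carry_out(
  targets=[
    [[0.8,0,0.4,0,0],[1.7,0,0.6,0,0],[2.6,0,0.5,0,0],[3.5,0,0.2,0,0],[4.2,0.1,-0.3,0,0],[4.8,0.1,-1.0,0,0],[5.3,0.1,-1.8,0,0],[5.4,0.1,-2.7,0,0]],
  ],
)

```text
t: 7.72
eef_pos: [0.5093, 0.0853, 0.0974]
ee_rot: [0.701, -0.699, 0.096, -0.102]
contact_force: [-1.7, 1.6, 8.1]
finger_gap: 0.0166
```

```bash
python3 -c "
from h import *
import cv2
arc(-12,-132)
cv2.imwrite('pics/c4.png',cv2.cvtColor(cv2.resize(bot.snapshot('side')[120:270,230:430],(600,450)),cv2.COLOR_RGB2BGR))"
```

```text
now [0.5093 0.0853 0.0974] ang -10.145360841201366 r 0.035334163305999644 F [-1.6777  1.5937  8.0542] T [ 0.3326  0.4844 -0.0153] gap 0.016641349383221926 q7 [-0.6491  0.3515  0.4631  2.059  -0.2242  0.7693  1.2394]
[[ 0.9606  0.0084  0.278 ]
 [-0.278   0.0026  0.9606]
 [ 0.0073 -1.      0.0049]]
[-0.1, 0.0, -1.0]
[-0.4, 0.0, -1.9]
[-0.9, 0.0, -2.7]
[-1.6, 0.0, -3.3]
[-2.4, 0.0, -3.7]
[-3.3, -0.0, -3.9]
[-4.2, -0.0, -3.8]
[-5.0, -0.0, -3.5]
```

View pics/c4.png

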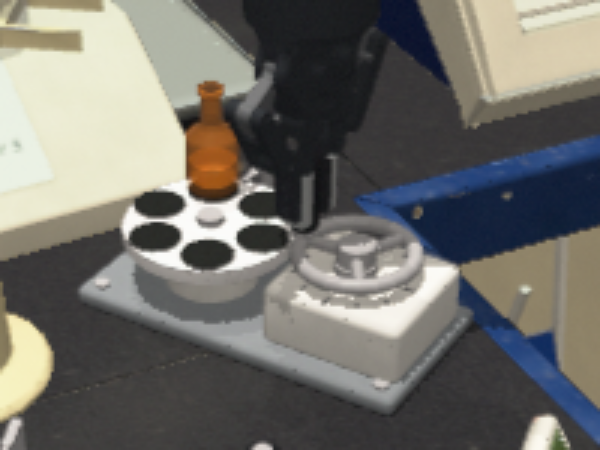

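The bottle is now at (213,140), another 60° on and heading to the pointer. That's 1.5 turns done.

carry_out(
  targets=[
    [[-0.1,0,-1.0,0,0],[-0.4,0,-1.9,0,0],[-0.9,0,-2.6,0,0],[-1.6,0,-3.2,0,0],[-2.4,0,-3.6,0,0],[-3.3,0,-3.8,0,0],[-4.2,0,-3.8,0,0],[-5.0,0,-3.5,0,0]],
  ],
)

```text
t: 8.78
eef_pos: [0.4526, 0.0643, 0.0974]
ee_rot: [0.701, -0.699, 0.095, -0.104]
contact_force: [3.1, 2.5, 0.0]
finger_gap: 0.0165
```

```bash
python3 -c "
from h import *
arc(-132,-192,5)"
```

```text
now [0.4526 0.0643 0.0974] ang -128.78403291477827 r 0.03494449663206642 F [3.0631 2.5281 0.0162] T [ 0.7606 -0.7603  0.0632] gap 0.016472620079825816 q7 [-0.674   0.2436  0.4849  2.1968 -0.1697  0.7225  1.2127]
[[ 0.9601  0.0129  0.2793]
 [-0.2793  0.0019  0.9602]
 [ 0.0118 -0.9999  0.0054]]
[-0.8, 0.0, 0.5]
[-1.3, 0.0, 1.0]
[-1.7, 0.0, 1.6]
[-2.0, 0.0, 2.2]
[-2.2, 0.0, 3.0]
```

carry_out(
  targets=[
    [[-0.8,0,0.5,0,0],[-1.3,0,1.0,0,0],[-1.7,0,1.6,0,0],[-2.0,0,2.2,0,0],[-2.2,0,3.0,0,0],[-2.2,0,3.0,0,0],[-2.2,0,3.0,0,0]],
  ],
)

```text
t: 9.65
eef_pos: [0.4405, 0.0995, 0.0973]
ee_rot: [0.701, -0.699, 0.095, -0.105]
contact_force: [4.8, 0.2, 1.4]
finger_gap: 0.0164
```

```bash
python3 -c "
from h import *
import cv2
arc(168,168,1)
cv2.imwrite('pics/c5.png',cv2.cvtColor(cv2.resize(bot.snapshot('side')[120:270,230:430],(600,450)),cv2.COLOR_RGB2BGR))"
```

```text
now [0.4405 0.0995 0.0973] ang 166.7226466801559 r 0.03497311660106714 F [4.7627 0.2049 1.3603] T [-0.0824 -0.7322  0.043 ] gap 0.016415105729837585 q7 [-0.7417  0.2305  0.4656  2.2093 -0.1538  0.7172  1.116 ]
[[ 0.9602  0.0141  0.2791]
 [-0.2792  0.0022  0.9602]
 [ 0.0129 -0.9999  0.006 ]]
[0.0, 0.0, -0.1]
```

View pics/c5.png

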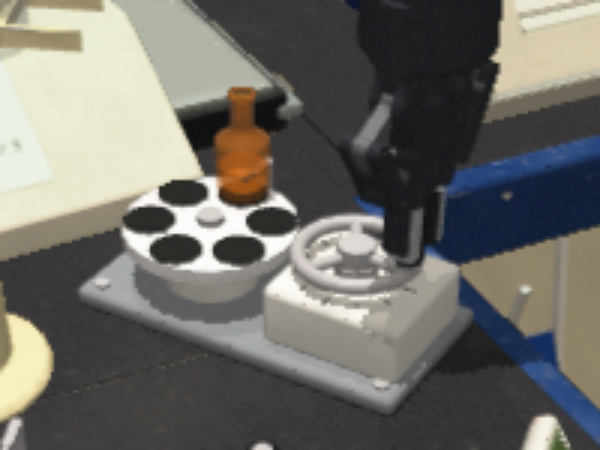

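The bottle, at (243,150), is at the pointer and the crank is back at its start. I'll let go and lift.

carry_out(
  targets=[
    [[0,0,0,0,30],[0,0,0,0,60],[0,0,0,0,100],[0,0,0,0,100],[0,0,0,0,100],[0,0,0,0,100]],
  ],
)

```text
t: 10.45
eef_pos: [0.4404, 0.0994, 0.0974]
ee_rot: [0.701, -0.699, 0.095, -0.105]
contact_force: [0.1, 0.5, 0.6]
finger_gap: 0.0859
```

carry_out(
  targets=[
    [[0,-2,0,0,100],[0,-5,0,0,100],[0,-9,0,0,100],[0,-12,0,0,100],[0,-12,0,0,100],[0,-12,0,0,100],[0,-12,0,0,100]],
  ],
)

```text
t: 11.32
eef_pos: [0.4376, 0.0987, 0.2159]
ee_rot: [0.701, -0.699, 0.096, -0.104]
contact_force: [-0.2, 0.8, 0.2]
finger_gap: 0.0856
```

```bash
python3 -c "
from h import *
import cv2
p,R,o=pose();print(p,o['contact_force'],o['joint_vel'],o['finger_gap'])
a=bot.snapshot('scene');b=bot.snapshot('side')
cv2.imwrite('pics/s6.png',cv2.cvtColor(b,cv2.COLOR_RGB2BGR))
cv2.imwrite('pics/c6.png',cv2.cvtColor(np.hstack([cv2.resize(a[220:400,310:520],(400,343)),cv2.resize(b[120:280,230:430],(400,343))]),cv2.COLOR_RGB2BGR))"
```

```text
[0.4376 0.0987 0.2159] [-0.2161  0.8104  0.1872] [-0.0019  0.0028 -0.001  -0.0005 -0.0005  0.0026  0.0006] 0.08556061189506914
```

View pics/c6.png

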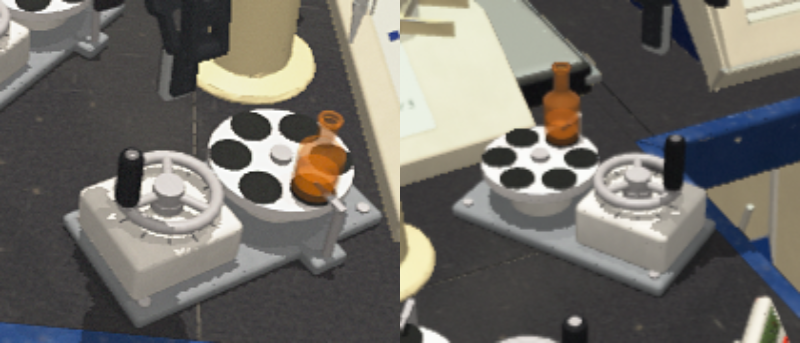

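View pics/s6.png

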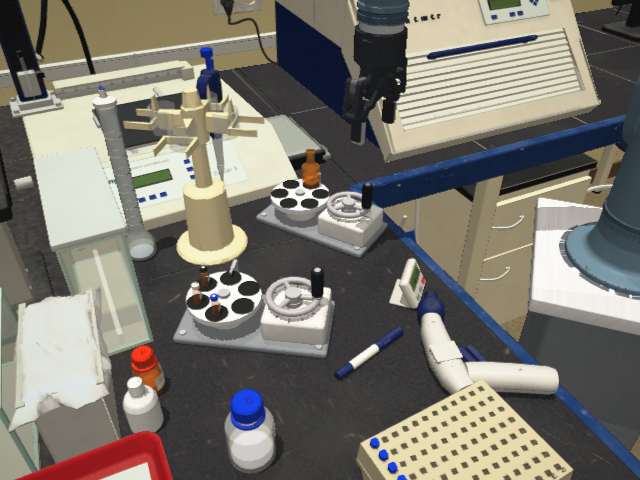

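The bottle stands at the pointer, at (311,170) in side. Its crank is back at its starting pixel (367,196). The vials unit's crank is unmoved at (317,282), and the gripper is clear.

```bash
python3 -c "
from rig import bot
print(bot.hand_in())"
```

```text
the job is handed in; nothing more can be done
None
```

I turned the handwheel of the bottle's turntable two full turns clockwise, let go and lifted clear. I handed in at about 11.4 s of the 51 s; no verdict is reported.

- **Bottle:** the last pictures, from both cameras, show it at the steel pointer.
- **Handwheel:** the crank is back where it began, to within a few degrees by the arm's pose and by the side picture. The joint value itself cannot be read.
- **Vials' turntable:** its crank is at the same pixel as at the start, and the arm did not touch it.
- **Forces:** the readings after each move were at most about 11 N while turning, and near zero after release, with the arm at rest.
- **Disagreements:** the two cameras differed by about 3–4 mm on the measured points. The tool also tilted by about 0.7° over the two turns. Neither affected the grip or the turning.

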